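# Free the tray from under the jar caddy

### The arm

A 6-joint arm with a two-finger parallel gripper is mounted at the origin on the work surface. World frame = base frame: x ahead of the robot, y to its left, z up, the work surface at z = 0. Lengths are in m, angles in rad, forces in N, time in s.
With the tool pointing down it reaches from about 0.275 to 0.75 m from the base axis. Payload 10.2 kg.
Tool frame: the origin (TCP) lies between the finger pads; the fingertips stand 8 mm ahead of it and the grasp point (between the pads) lies 11 mm behind it (env.tcp_to_tips is the z of the fingertips in the tool frame, in m); z points along the fingers, y is the line along which they close (so a half turn about z gives the same grasp; the last joint's range is limited). The gripper opens to 85 mm and grips with 20 to 120 N. Pads are 22 mm wide; open, the fingers measure 114 mm over their backs; the gripper's body (76 mm by 85 mm) begins 54 mm behind the grasp point. The pads swing forward as they close: fully open they stand 13 mm farther back than shut.
Start: joints at [-1.443, 0.313, 1.498, -0, 1.331, -0.223], TCP at [0.18, -0.493, 0.239] pointing down, gripper open.
Joint ranges: [-2.94, 2.94], [-0.97, 2.17], [0.19, 2.56], [-1.23, 4.37], [0.02, 3.11], [-2.88, 2.88]. Speed limits (rad/s): [2.39, 2.39, 3.01, 3.14, 3.14, 3.14].

### API

Orientations are given as a unit quaternion [x, y, z, w].
In Python, from bench import env gives the robot as it stands.
- The arm moves only by the shell command python3 -m creep 'ROWS' [FORCE]. ROWS is a JSON object of lists of equal length, an entry for each row: "jaw": the closure in counts, from 0 (fully open) to 255 (shut); "xyz": the shift along the tool's x, y, z in m, a list of three; "twist": the turn about the tool's z in rad. In form: {"jaw": [jaw, ...], "xyz": [[dx, dy, dz], ...], "twist": [twist, ...]}. A call has exactly 10 rows; each row shifts and turns the commanded pose from where the row before left it, along the tool's axes as they then stand; what a row does not reach is not made up. A row lasts 1/10 s, in which the tool goes at most 50 mm and 8.59 degrees, less where a joint would pass 70% of its speed; a pose out of reach is approached as far as the arm can. A call is refused whole if a number of a shift passes 0.05 or a number of a turn 0.15, either way. A call with a gripper value outside its range is refused whole. The fingers move at their own pace and stop on an object; FORCE is the grip in N (left out, the last holds). Time passes only in rows, so rows that do not move let the fingers close, or fill a call up. It gives the time, the measured TCP pose, the force, the opening and the grip force at its end, in the units of the state.
- env.get_obs(): the state, without advancing time (a new reading comes with each control period).
- env.capture(name): name is "scene" or "side" or "wrist"; returns (picture, depth): 420x560x3 uint8, red, green, blue; 420x560 float32, m along the optical axis (not along the pixel's ray), 0 where there is no reading.
- env.camera_info(name): a dict with "camera_matrix" (3x3 intrinsics, pixels), "view" (4x4, takes a point from world to camera coordinates). Camera axes: x right, y up, looking along -z (the intrinsics and any distortion apply to the point x, -y, -z); pixel columns grow to the right and rows downward; lengths in m; the calibration is good to about 2 mm. The wrist camera is an equidistant fisheye: a pixel r from the principal point sees the ray r / f radians off the axis. A picture is of the moment at which its call begins: read the wrist's pose just before it. camera_info takes no time and is no camera call; for the wrist camera it gives the pose at the moment of the call.
- env.sign_off(): hands the job in; it is judged then, once.
The state is a dict: "time": time; "joint_positions": joint angles; "joint_vel": joint speeds; "joint_efforts": joint torques, N m; "tcp_pos": TCP position; "tool_rot": TCP orientation; "ft_force": force on the tool from outside, world axes, zero at the start; "moment": the same for the moment, N m; "opening": finger opening in m; "grip_force": force on a finger pad.
Only numpy, scipy, OpenCV 4.12 (cv2) and the standard library are available. Lean on these libraries where they do the work, as an engineer would, in place of code of your own. Each camera call takes 0.05 s, during which the arm holds its last target. There are 200 camera calls.

### The job

The metal tray is trapped on the chopping board under the jar caddy: lift the caddy off by its handle, jars upright inside, and stand it on the cork mat. Then, without lifting the tray, slide it off the board onto the ribbed draining rack, wholly over the rack, and press it firmly but carefully (about 10 newtons) flat against the rack's back rail, so that it stays there. Finally set the caddy, still with its jars, gently back in the middle of the board and square with it, leaving the board, kettle, mug and bowl where they were.

Things in the scene. Friction and masses are not known exactly. Their poses are not given: they have to be found in the camera images.
- board: Loose plain wooden chopping board lying flat on the worktop, the bottom of the stack: 170 (x) by 200 (y) by 22 mm thick, 0.8 kg. Origin: centre of its underside; z up.
- tray: Loose open aluminium tray, the middle of the stack, lying on the board: 130 (x) by 160 (y) by 24 mm high outside, walls and floor 4 mm thick, flat underside, about 0.3 kg. Origin: centre of its underside. The upright inner faces of its walls can be pushed from inside with the closed fingers.
- caddy: Loose wooden jar caddy, the top of the stack, standing inside the tray: box 100 (x) by 120 (y) by 40 mm high with 5 mm walls and floor and a middle wall along y, with two end posts that carry a handle bar. Origin: centre of its underside. About 0.36 kg, 0.56 kg with its jars.
- caddy_handle (a point): Middle of the caddy's handle bar, 120 mm above the caddy's underside. The bar is square, 16 mm thick, runs along the caddy's y, 100 mm free between the posts; grip it across the caddy's x. The jar lids are 47 mm below the bar's underside.
- jar0: Glass jar, 40 mm across, 60 mm tall, 0.1 kg, standing loose in the caddy's -x compartment. Origin: centre of its underside.
- jar1: Same jar in the caddy's +x compartment.
- rack: Fixed steel draining rack beside the board, on its left or its right: 200 (x) by 210 (y) mm, flat deck of ribs running along y, tops 18 mm above the worktop (4 mm below the board's top), open at both y ends and at the near (-x) side; 15 to 55 mm of gap to the board. Origin: centre of its underside. A tray pressed home has its centre 20 mm towards +x of this origin.
- rail: Rigid upright rail along the rack's far (+x) edge, part of the rack, 12 mm thick, 210 mm long along y, its top 48 mm above the worktop (30 mm above the rib tops). Origin: middle of the foot of its near (-x) face, the face that the tray is pressed against, 85 mm from the rack's origin and 6 mm above the worktop; x points away from the robot, square to the face.
- mat: Fixed flat cork mat on the other side of the board, 150 (x) by 170 (y) by 4 mm thick. Origin: centre of its underside.
- kettle: Steel kettle, 160 mm across, 220 mm tall, a bystander at the left. Origin: centre of its underside.
- mug: White mug, 80 mm across, 90 mm tall, a bystander at the right. Origin: centre of its underside.
- bowl: White bowl, 110 mm across, 50 mm tall, a bystander beyond the board. Origin: centre of its underside.
Not all that is in view belongs to the job. What is shaped like the caddy but purple is not meant. Of the things shaped like the mat, the cork one is meant.

How it is judged:
By the outcome, as a careful person would: the job done as asked, in the order asked, and still so for the second after the job is handed in, with the robot touching nothing.
It also fails if it takes over 72 s, if anything falls off the work surface, if the arm or the gripper's body presses on something with over 40 N, if the wrist force passes 120 N, or if a joint passes its speed limit or range.

## Working session

There is one attempt and no reset: what is moved stays moved. The work goes in short steps, Python scripts to look and compute and a shell command to move; the robot and the scene stay as the last step left them, time stands still between calls to the robot, and variables do not carry over. Pictures are saved under pics/ and viewed, at most 10 in all, crops included, and the job is handed in when it is done.

```bash
ls; mkdir -p pics; python3 - <<'E'
from bench import env
import cv2,numpy as np
o=env.get_obs(); print(o['time'],o['tcp_pos'],o['tool_rot'],o['opening'],env.tcp_to_tips)
ims=[]
for n in('scene','side'):
    p,d=env.capture(n); np.savez(f'pics/{n}0.npz',p=p,d=d); cv2.imwrite(f'pics/{n}0.png',p[:,:,::-1]); i=env.camera_info(n); print(n,i['camera_matrix'],i['view'], i.keys())
E
```

```text
pics
0.0 [ 0.18036805 -0.49278615  0.2387444 ] [ 9.84662726e-01  1.74467520e-01  4.18233097e-05 -6.31117453e-04] 0.08589818515018238 0.008
scene [[425.35573748   0.         280.92874137]
 [  0.         425.35573748 201.87689286]
 [  0.           0.           1.        ]] [[-0.87786739  0.47879445 -0.01023376  0.48164333]
 [-0.41881887 -0.75718862  0.50125457  0.19620169]
 [ 0.23224902  0.44432113  0.86523935 -1.61655604]
 [ 0.          0.          0.          1.        ]] dict_keys(['camera_matrix', 'view'])
side [[518.5404458    0.         272.90897214]
 [  0.         518.5404458  214.81175332]
 [  0.           0.           1.        ]] [[-0.94335558 -0.33124631  0.0188712   0.55892167]
 [ 0.25240962 -0.67959589  0.68879519 -0.1729591 ]
 [-0.21533608  0.65454206  0.72471033 -1.59018111]
 [ 0.          0.          0.          1.        ]] dict_keys(['camera_matrix', 'view'])
```

View pics/scene0.png

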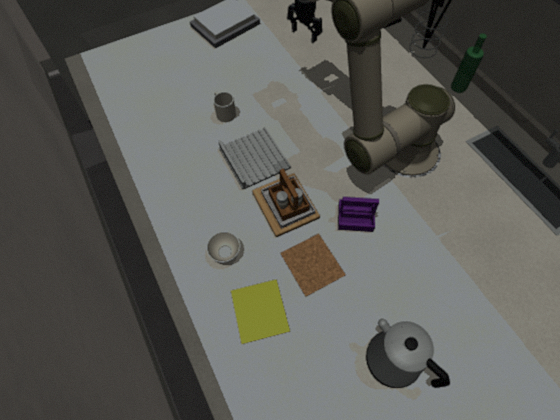

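View pics/side0.png

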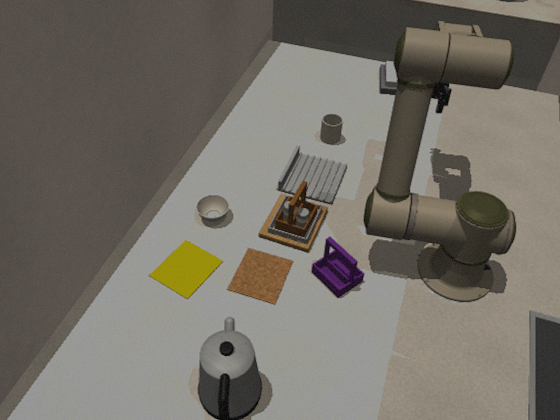

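Candidates: caddy – brown one at scene (288,195), on the tray and board (chosen), against purple one at (357,213) (decoy). Mat – cork at (313,264) (chosen), against yellow at (260,310). The rack is at (255,158), right of the board; the mug is at (225,106), bowl (225,248), kettle (400,355).

```bash
cat > h.py <<'E'
from bench import env
import cv2,numpy as np
def cloud(n,p,d,info=None):
    i=info or env.camera_info(n);K=i['camera_matrix'];V=np.linalg.inv(i['view'])
    v,u=np.indices(d.shape)
    if n=='wrist':
        a=(u-K[0,2])/K[0,0];b=(v-K[1,2])/K[1,1];r=np.hypot(a,b)+1e-9;t=np.tan(np.minimum(r,1.45))/r;x=a*t;y=b*t
    else: x=(u-K[0,2])/K[0,0];y=(v-K[1,2])/K[1,1]
    P=np.stack([x*d,-y*d,-d,np.ones_like(d)],-1)@V.T
    return P[...,:3]
def rect(q):
    (c,s,a)=cv2.minAreaRect((q[:,:2]*1000).astype(np.float32)); 
    a=(a+45)%90-45
    return np.round(c,1),np.round(s,1),round(a,1),len(q)
E
cat > m.py <<'E'
from h import *
C=[];Q=[]
for n in('scene','side'):
    z=np.load(f'pics/{n}0.npz');P=cloud(n,z['p'],z['d']);ok=z['d']>0
    def near(u,v,r,lo,hi,cond=None):
        m=np.zeros(ok.shape,bool);m[v-r:v+r,u-r:u+r]=1
        m&=ok&(P[...,2]>lo)&(P[...,2]<hi)
        return m
    hsv=cv2.cvtColor(z['p'],cv2.COLOR_RGB2HSV)
    S=n=='scene'
    # worktop bias
    u,v=(180,200) if S else (150,200)
    print(n,'z top',np.median(P[v-5:v+5,u-5:u+5,2]))
    u,v=(313,264) if S else (262,275)
    m=near(u,v,45,-.01,.02)&(hsv[...,1]>90)&(hsv[...,0]<22); 
    m=cv2.morphologyEx(m.astype(np.uint8),cv2.MORPH_OPEN,np.ones((3,3)))>0
    print('mat',rect(P[m]),np.median(P[m][:,2]))
    u,v=(286,203) if S else (294,218)
    m=near(u,v,38,.012,.03)&(hsv[...,1]>90)&(hsv[...,0]<22);m=cv2.morphologyEx(m.astype(np.uint8),cv2.MORPH_OPEN,np.ones((2,2)))>0
    print('board',rect(P[m]),np.median(P[m][:,2]))
    m=near(u,v,45,.135,.165);print('bar',rect(P[m]),np.median(P[m][:,2]))
    u,v=(255,158) if S else (313,177)
    m=near(u,v,40,.012,.06)&(hsv[...,1]<80);m=cv2.morphologyEx(m.astype(np.uint8),cv2.MORPH_OPEN,np.ones((2,2)))>0
    print('rack',rect(P[m]),np.median(P[m][:,2]))
    m=near(u,v,40,.038,.055)&(hsv[...,1]<80);print('rail',rect(P[m]))
    C.append(z['p'][ok]);Q.append(P[ok])
Q=np.concatenate(Q);C=np.concatenate(C)
# ortho: x up 0.2..0.8 , y left
T=np.zeros((560,800,3),np.uint8);o=np.argsort(Q[:,2]);Q=Q[o];C=C[o]
i=((.75-Q[:,0])*1000).astype(int);j=((.40-Q[:,1])*1000).astype(int)
k=(i>0)&(i<559)&(j>0)&(j<799)&(Q[:,2]<.25)
T[i[k],j[k]]=C[k][:,::-1];T[i[k]+1,j[k]]=C[k][:,::-1];T[i[k],j[k]+1]=C[k][:,::-1]
T=cv2.convertScaleAbs(T,alpha=1.3)
cv2.imwrite('pics/ortho0.png',T)
E
python3 m.py
```

```text
scene z top 0.0017841101552020788
mat (array([553.8, 220.7]), array([167.7, 148.2]), -0.1, 2139) 0.005491152835614077
board (array([636. , 290.1]), array([820.3, 213. ]), -20.7, 618) 0.02245830021860895
bar (array([517.1,  -8.3]), array([118.1,  17.6]), -5.0, 198) 0.15414022181756537
rack (array([616.8, 108.6]), array([1154.3,  243.5]), -14.6, 1907) 0.017013813826446178
rail (array([ 586.4, -186.7]), array([125.9, 326.6]), 31.0, 245)
side z top -0.1579310950009849
mat (array([554.3, 191.3]), array([230.6, 149.6]), -0.4, 2266) 0.005900881057866236
board (array([433.9, 502.2]), array([ 200.3, 1264.4]), 9.7, 644) 0.02237568877446061
bar (array([468.4,  62.4]), array([ 87.5, 267.9]), 36.1, 196) 0.15457389288482948
rack (array([449.8, 312.8]), array([ 224.5, 1636.3]), 7.7, 1989) 0.016904249721582776
rail (array([ 561.2, -216.6]), array([155.5, 443.9]), 11.6, 248)
```

View pics/ortho0.png

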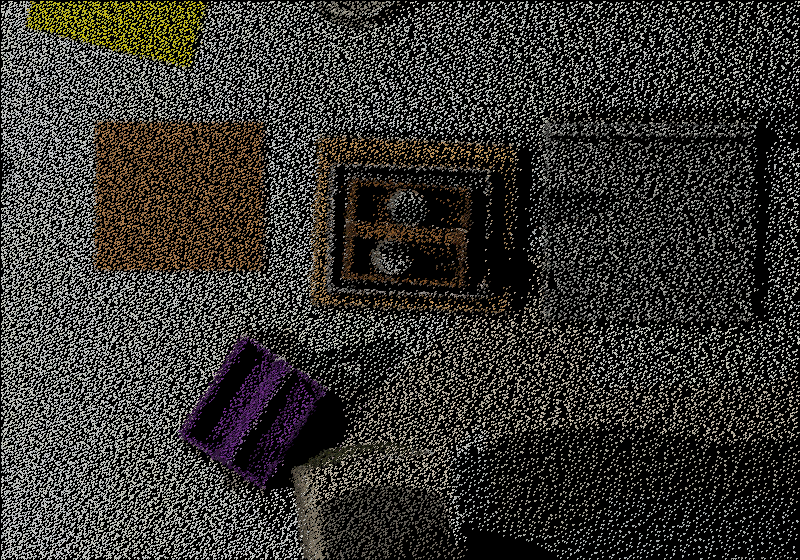

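The top-down map shows the cork mat at (180,196), the brown caddy stack at (410,225), the rack at (655,220) and the purple decoy at (255,415). Next I fit each one in world space.

```bash
cat > m2.py <<'E'
from h import *
def fit(Q,lo,hi,box,k=5,er=0):
    x0,x1,y0,y1=box
    m=(Q[:,2]>lo)&(Q[:,2]<hi)&(Q[:,0]>x0)&(Q[:,0]<x1)&(Q[:,1]>y0)&(Q[:,1]<y1);q=Q[m]
    I=np.zeros((900,1200),np.uint8);I[((q[:,0])*1000).astype(int),((q[:,1]+.6)*1000).astype(int)]=1
    I=cv2.morphologyEx(I,cv2.MORPH_CLOSE,np.ones((k,k)));I=cv2.morphologyEx(I,cv2.MORPH_OPEN,np.ones((k,k)))
    n,l,s,_=cv2.connectedComponentsWithStats(I);
    b=1+np.argmax(s[1:,4]);i,j=np.nonzero(l==b)
    return rect(np.stack([i/1000,j/1000-.6],1)),np.round(np.median(q[:,2]),4)
if __name__=='__main__':
    C=[];Q=[]
    for n in('scene','side'):
        z=np.load(f'pics/{n}0.npz');P=cloud(n,z['p'],z['d']);ok=z['d']>0
        hsv=cv2.cvtColor(z['p'],cv2.COLOR_RGB2HSV);Q=P[ok];H=hsv[ok];B=(H[:,1]>90)&(H[:,0]<22)
        print(n)
        print('mat',fit(Q[B],-.01,.02,(.45,.66,.1,.33)))
        print('board',fit(Q[B],.015,.029,(.4,.65,-.15,.12),7))
        print('tray',fit(Q[~B],.03,.055,(.4,.65,-.12,.09),9))
        print('bar',fit(Q,.135,.165,(.45,.6,-.1,.1),5))
        print('rack',fit(Q,.012,.024,(.4,.65,-.4,-.13),9))
        print('rail',fit(Q,.04,.054,(.58,.7,-.4,-.12),5))
E
python3 m2.py
```

```text
scene
mat ((array([553.5, 221. ]), array([162., 145.]), 0.0, 19827), np.float64(0.0055))
board ((array([527.6, -13. ]), array([193.8, 164.3]), -2.8, 6182), np.float64(0.0229))
tray ((array([573.5, -85. ]), array([ 8., 11.]), 0.0, 108), np.float64(0.0433))
bar ((array([521.3,  33.9]), array([32.2, 11.7]), -2.0, 297), np.float64(0.1541))
rack ((array([ 517.9, -249.5]), array([211.4, 178.4]), -1.1, 31117), np.float64(0.0162))
rail ((array([ 619.5, -335. ]), array([4., 5.]), 0.0, 30), np.float64(0.0481))
side
mat ((array([528., 265.]), array([78., 92.]), 0.0, 3560), np.float64(0.0058))
board ((array([516.3,  77.7]), array([139.7,  28.6]), 2.2, 2072), np.float64(0.0231))Traceback (most recent call last):
  File "m2.py", line 18, in <module>
    print('tray',fit(Q[~B],.03,.055,(.4,.65,-.12,.09),9))
                 ~~~^^^^^^^^^^^^^^^^^^^^^^^^^^^^^^^^^^^^
  File "m2.py", line 8, in fit
    b=1+np.argmax(s[1:,4]);i,j=np.nonzero(l==b)
        ~~~~~~~~~^^^^^^^^^
    return _wrapfunc(a, 'argmax', axis=axis, out=out, **kwds)
    return bound(*args, **kwds)
ValueError: attempt to get argmax of an empty sequence
```

```bash
python3 -m creep '{"jaw":[0,0,0,0,0,0,0,0,0,0],"xyz":[[0,0,-0.01],[0,0,-0.01],[0,0,-0.01],[0,0,-0.01],[0,0,-0.01],[0,0,-0.01],[0,0,0],[0,0,0],[0,0,0],[0,0,0]],"twist":[-0.146,-0.146,-0.146,-0.146,-0.146,-0.146,-0.146,-0.146,0,0]}' 40
cat >> h.py <<'E'
from scipy.spatial.transform import Rotation as R
def to(x,y,z):
    o=env.get_obs();r=R.from_quat(o['tool_rot']);d=np.array([x,y,z])-o['tcp_pos']
    print('t',round(o['time'],2),'tcp',np.round(o['tcp_pos'],4),'tool shift',np.round(r.inv().apply(d),4)); a=r.as_matrix()
    print('ytool deg',round(np.degrees(np.arctan2(a[1,1],a[0,1])),2),'zt',np.round(a[:,2],4),'F',np.round(o['ft_force'],1),'open',round(o['opening'],4),'grip',round(o['grip_force'],1),'J',np.round(o['joint_positions'],2))
E
python3 -c "
from h import *
to(.50,-.02,.32)"
```

```text
time: 1.1
tcp_pos: [0.1804, -0.493, 0.299]
tool_rot: [0.727, 0.687, 0.0, -0.0]
ft_force: [0.4, 0.2, 0.5]
opening: 0.0853
grip_force: 0.0
t 1.1 tcp [ 0.1804 -0.493   0.299 ] tool shift [ 0.4901  0.2927 -0.0207]
ytool deg -3.2 zt [-1.e-04  6.e-04 -1.e+00] F [0.4 0.2 0.5] open 0.0853 grip 0.0 J [-1.44  0.28  1.39  0.    1.47 -1.39]
```

```bash
python3 -m creep '{"jaw":[0,0,0,0,0,0,0,0,0,0],"xyz":[[0.043,0.026,-0.002],[0.043,0.026,-0.002],[0.043,0.026,-0.002],[0.043,0.026,-0.002],[0.043,0.026,-0.002],[0.043,0.026,-0.002],[0.043,0.026,-0.002],[0.043,0.026,-0.002],[0.043,0.026,-0.002],[0.043,0.026,-0.002]],"twist":[0,0,0,0,0,0,0,0,0,0]}'
python3 -m creep '{"jaw":[0,0,0,0,0,0,0,0,0,0],"xyz":[[0.03,0.016,0],[0.02,0.01,0],[0.01,0.006,0],[0,0,0],[0,0,0],[0,0,0],[0,0,0],[0,0,0],[0,0,0],[0,0,0]],"twist":[0,0,0,0,0,0,0,0,0,0]}' >/dev/null
cat > w.py <<'E'
import sys
from h import *
n=sys.argv[1]
to(.518,-.01,.146)
i=env.camera_info('wrist');p,d=env.capture('wrist');np.savez(f'pics/{n}.npz',p=p,d=d,view=i['view'],K=i['camera_matrix']);cv2.imwrite(f'pics/{n}.png',p[:,:,::-1])
E
python3 w.py w1
```

```text
time: 2.1
tcp_pos: [0.4615, -0.0775, 0.3194]
tool_rot: [0.726, 0.687, 0.0, 0.0]
ft_force: [0.6, -1.8, 0.3]
opening: 0.0855
grip_force: 0.0
t 3.1 tcp [ 0.4958 -0.0214  0.3192] tool shift [0.0125 0.0215 0.1732]
ytool deg -2.99 zt [ 1.e-04 -0.e+00 -1.e+00] F [ 0.1 -0.7  0.3] open 0.0853 grip 0.0 J [-0.28  0.2   1.43  0.    1.51 -0.23]
```

View pics/w1.png

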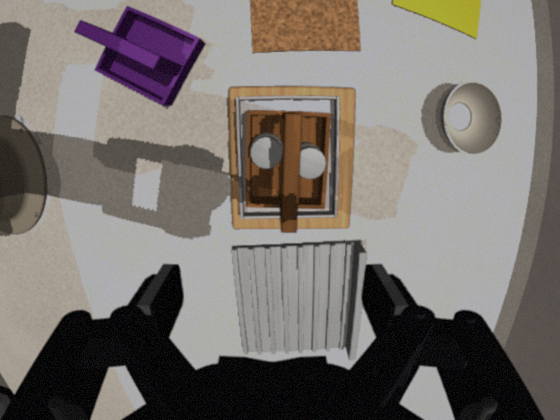

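Wrist view: brown caddy bar at (290,170) on the tray and board (292,158), rack at (298,298) with its rail at the right edge (355,300), purple decoy at (150,55), cork mat at (305,25). The choice holds.

```bash
cat > m3.py <<'E'
import sys
from m2 import *
z=np.load(f'pics/{sys.argv[1]}.npz');P=cloud('wrist',z['p'],z['d'],{'camera_matrix':z['K'],'view':z['view']})
ok=z['d']>0;ok[240:,:225]=0;ok[240:,372:]=0;ok[345:]=0
hsv=cv2.cvtColor(z['p'],cv2.COLOR_RGB2HSV);Q=P[ok];H=hsv[ok];B=(H[:,1]>80)&(H[:,0]<25)
def t(n,*a):
    try: print(n,fit(*a))
    except Exception as e: print(n,e)
t('mat',Q[B],-.01,.02,(.45,.66,.1,.33))
t('board',Q,.015,.0245,(.41,.65,-.125,.12),9)
t('tray',Q,.036,.053,(.4,.65,-.12,.09),7)
t('bar',Q,.14,.165,(.45,.6,-.1,.1),5)
t('caddybox',Q[B],.052,.075,(.45,.6,-.1,.1),9)
t('rack',Q,.012,.024,(.4,.65,-.4,-.125),11)
t('rail',Q,.038,.056,(.56,.7,-.4,-.12),5)
E
python3 m3.py w1
```

```text
mat ((array([552., 173.]), array([ 77.1, 148.3]), -0.4, 11075), np.float64(0.0048))
board ((array([523.2, -15.4]), array([199.1, 170.2]), -2.9, 9801), np.float64(0.0228))
tray attempt to get argmax of an empty sequence
bar ((array([514.7,  -8.3]), array([116.7,  17. ]), -4.0, 1883), np.float64(0.1548))
caddybox attempt to get argmax of an empty sequence
rack ((array([ 520. , -245.5]), array([201., 186.]), 0.0, 35977), np.float64(0.0138))
rail ((array([ 616.5, -232. ]), array([172.,  13.]), 0.0, 1920), np.float64(0.0486))
```

```bash
cat >> m3.py <<'E'
def pca(lo,hi,b):
    q=Q[(Q[:,2]>lo)&(Q[:,2]<hi)&(Q[:,0]>b[0])&(Q[:,0]<b[1])&(Q[:,1]>b[2])&(Q[:,1]<b[3])]
    vx,vy,x,y=cv2.fitLine(q[:,:2].astype(np.float32),cv2.DIST_HUBER,0,.001,.001).ravel()
    print('line deg from y axis',np.degrees(np.arctan(-vx/vy)),x,y)
pca(.145,.165,(.49,.54,-.05,.03));pca(.045,.055,(.6,.63,-.31,-.16))
E
python3 m3.py w1|tail -2; python3 -c "
from h import *
to(.515,-.008,.135)"
```

```text
line deg from y axis -4.016326 0.51498073 -0.0088698175
line deg from y axis -0.07687127 0.6169285 -0.23245087
t 3.15 tcp [ 0.4958 -0.0214  0.3192] tool shift [0.0144 0.0185 0.1842]
ytool deg -2.99 zt [ 0. -0. -1.] F [-0.  -0.3 -0.3] open 0.0855 grip 0.0 J [-0.28  0.2   1.43 -0.    1.51 -0.23]
```

```bash
python3 -m creep '{"jaw":[0,0,0,0,0,0,0,0,0,0],"xyz":[[0.007,0.009,0.02],[0.007,0.009,0.03],[0,0,0.04],[0,0,0.04],[0,0,0.03],[0,0,0.02],[0,0,0.004],[0,0,0],[0,0,0],[0,0,0]],"twist":[0.017,0,0,0,0,0,0,0,0,0]}'
python3 -m creep '{"jaw":[80,160,220,255,255,255,255,255,255,255],"xyz":[[0,0,0],[0,0,0],[0,0,0],[0,0,0],[0,0,0],[0,0,0],[0,0,0],[0,0,0],[0,0,0],[0,0,0]],"twist":[0,0,0,0,0,0,0,0,0,0]}' 50
```

```text
time: 4.15
tcp_pos: [0.5152, -0.0085, 0.1364]
tool_rot: [0.731, 0.682, 0.001, 0.001]
ft_force: [-0.4, 0.6, -0.6]
opening: 0.0853
grip_force: 0.0
time: 5.15
tcp_pos: [0.5146, -0.0084, 0.1353]
tool_rot: [0.731, 0.682, -0.0, -0.0]
ft_force: [-3.9, -1.1, 3.8]
opening: 0.015
grip_force: 50.0
```

```bash
python3 -m creep '{"jaw":[255,255,255,255,255,255,255,255,255,255],"xyz":[[0,0,-0.003],[0,0,-0.006],[0,0,-0.008],[0,0,-0.01],[0,0,-0.01],[0,0,-0.01],[0,0,-0.008],[0,0,-0.006],[0,0,-0.004],[0,0,0]],"twist":[0,0,0,0,0,0,0,0,0,0]}'
python3 -c "
from h import *
to(.5525,.221,.1145)"
```

```text
time: 6.15
tcp_pos: [0.5148, -0.0084, 0.2006]
tool_rot: [0.731, 0.682, 0.0, 0.0]
ft_force: [1.1, 0.2, -6.4]
opening: 0.0153
grip_force: 48.9
t 6.15 tcp [ 0.5148 -0.0084  0.2006] tool shift [0.2315 0.0217 0.0861]
ytool deg -3.95 zt [ 7.e-04 -2.e-04 -1.e+00] F [ 1.1  0.2 -6.4] open 0.0153 grip 48.9 J [-0.24  0.32  1.59  0.    1.23 -0.18]
```

```bash
python3 -m creep '{"jaw":[255,255,255,255,255,255,255,255,255,255],"xyz":[[0.01,0.001,0],[0.02,0.002,0],[0.03,0.003,0],[0.035,0.003,0],[0.04,0.003,0],[0.035,0.003,0],[0.03,0.003,0],[0.02,0.002,0.01],[0.008,0.001,0.015],[0.0035,0.001,0.015]],"twist":[0,0,0,0,0,0,0,0,0,0]}'
python3 -m creep '{"jaw":[255,255,255,255,255,255,255,255,255,255],"xyz":[[0,0,0.012],[0,0,0.01],[0,0,0.008],[0,0,0.005],[0,0,0.003],[0,0,0.002],[0,0,0.002],[0,0,0],[0,0,0],[0,0,0]],"twist":[0,0,0,0,0,0,0,0,0,0]}'
python3 -c "
from h import *
to(.5525,.221,.1135)"
```

```text
time: 7.15
tcp_pos: [0.552, 0.2217, 0.1584]
tool_rot: [0.731, 0.683, -0.001, -0.0]
ft_force: [-0.0, 0.7, -6.9]
opening: 0.0152
grip_force: 49.6
time: 8.15
tcp_pos: [0.5527, 0.2211, 0.1184]
tool_rot: [0.731, 0.682, 0.0, 0.0]
ft_force: [0.3, 0.4, -6.3]
opening: 0.0148
grip_force: 49.8
t 8.15 tcp [0.5527 0.2211 0.1184] tool shift [-0.0001 -0.0002  0.0049]
ytool deg -3.95 zt [ 4.e-04  1.e-04 -1.e+00] F [ 0.3  0.4 -6.3] open 0.0148 grip 49.8 J [ 0.18  0.58  1.43 -0.    1.13  0.25]
```

```bash
python3 -m creep '{"jaw":[255,255,255,255,255,255,255,255,255,255],"xyz":[[0,0,0.001],[0,0,0.001],[0,0,0.001],[0,0,0.001],[0,0,0.0005],[0,0,0.0005],[0,0,0],[0,0,0],[0,0,0],[0,0,0]],"twist":[0,0,0,0,0,0,0,0,0,0]}'
```

```text
time: 9.15
tcp_pos: [0.5526, 0.221, 0.1134]
tool_rot: [0.731, 0.682, 0.0, 0.0]
ft_force: [-1.7, -2.0, -3.0]
opening: 0.0153
grip_force: 50.3
```

```bash
python3 -m creep '{"jaw":[255,255,255,220,180,120,60,0,0,0],"xyz":[[0,0,0.0005],[0,0,0.0003],[0,0,0],[0,0,0],[0,0,0],[0,0,0],[0,0,0],[0,0,-0.005],[0,0,-0.015],[0,0,-0.03]],"twist":[0,0,0,0,0,0,0,0,0,0]}'
python3 -c "
from h import *
to(.50,-.045,.26)"
```

```text
time: 10.15
tcp_pos: [0.5518, 0.2209, 0.1615]
tool_rot: [0.731, 0.682, -0.002, -0.001]
ft_force: [0.3, -0.3, 0.0]
opening: 0.0848
grip_force: 0.0
t 10.15 tcp [0.5518 0.2209 0.1615] tool shift [-0.2689 -0.0336 -0.0982]
ytool deg -3.96 zt [-3.7e-03 -6.0e-04 -1.0e+00] F [ 0.3 -0.3  0. ] open 0.0848 grip 0.0 J [0.18 0.53 1.38 0.   1.23 0.25]
```

```bash
python3 -m creep '{"jaw":[0,0,0,0,120,255,255,255,255,255],"xyz":[[0,0,-0.03],[-0.015,-0.002,-0.03],[-0.03,-0.003,-0.03],[-0.035,-0.004,-0.02],[-0.04,-0.005,-0.01],[-0.04,-0.005,0],[-0.035,-0.005,0],[-0.03,-0.004,0],[-0.02,-0.004,0],[-0.015,-0.002,0]],"twist":[0,0,0,0,0,0,0,0,0,0]}'
python3 w.py w2; python3 m3.py w2
```

```text
time: 11.15
tcp_pos: [0.5004, -0.0373, 0.2829]
tool_rot: [0.731, 0.682, 0.0, 0.0]
ft_force: [0.9, 0.3, -1.2]
opening: 0.0004
grip_force: 0.0
t 11.15 tcp [ 0.5004 -0.0373  0.2829] tool shift [0.0285 0.0155 0.1369]
ytool deg -4.02 zt [ 8.e-04 -3.e-04 -1.e+00] F [ 0.9  0.3 -1.2] open 0.0004 grip 0.0 J [-0.31  0.23  1.49 -0.    1.42 -0.24]
mat ((array([551.5, 159. ]), array([ 50., 147.]), 0.0, 4901), np.float64(0.0049))
board ((array([523.3, -15.2]), array([199., 170.]), -2.8, 9636), np.float64(0.0228))
tray attempt to get argmax of an empty sequence
bar attempt to get argmax of an empty sequence
caddybox attempt to get argmax of an empty sequence
rack ((array([ 563. , -196.5]), array([103., 100.]), 0.0, 7879), np.float64(0.0138))
rail ((array([ 617.5, -187. ]), array([82., 13.]), 0.0, 970), np.float64(0.0486))Traceback (most recent call last):
  File "m3.py", line 20, in <module>
    pca(.145,.165,(.49,.54,-.05,.03));pca(.045,.055,(.6,.63,-.31,-.16))
    ~~~^^^^^^^^^^^^^^^^^^^^^^^^^^^^^^
  File "m3.py", line 18, in pca
    vx,vy,x,y=cv2.fitLine(q[:,:2].astype(np.float32),cv2.DIST_HUBER,0,.001,.001).ravel()
              ~~~~~~~~~~~^^^^^^^^^^^^^^^^^^^^^^^^^^^^^^^^^^^^^^^^^^^^^^^^^^^^^^^
cv2.error: OpenCV(4.12.0) /io/opencv/modules/imgproc/src/linefit.cpp:50: error: (-215:Assertion failed) count > 0 in function 'fitLine2D_wods'
```

View pics/w2.png

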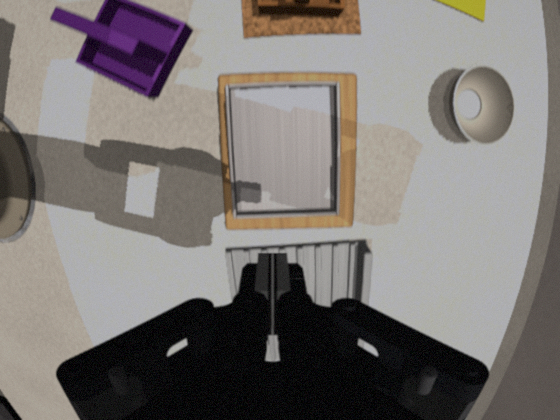

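The caddy is off. The tray lies empty on the board, its inside spanning about (232,88)–(334,212), with the rack at (300,260) and its rail at (365,270).

```bash
python3 - <<'E'
import sys
sys.argv=['','w2']
from m2 import *
z=np.load('pics/w2.npz');P=cloud('wrist',z['p'],z['d'],{'camera_matrix':z['K'],'view':z['view']})
hsv=cv2.cvtColor(z['p'],cv2.COLOR_RGB2HSV)
m=(hsv[...,1]<70)&(z['d']>0);m[:,:200]=0;m[:,380:]=0;m[235:]=0
Q=P[m]
print('tray floor',fit(Q,.0245,.034,(.4,.65,-.12,.09),9))
print('tray rim+',fit(Q,.036,.06,(.4,.65,-.12,.09),1))
print('tray all',fit(Q,.0245,.06,(.4,.65,-.12,.09),5))
from h import *
to(.515,-.06,.06)
E
```

```text
tray floor ((array([517.3,  -9.8]), array([153.3, 124.2]), -1.8, 18866), np.float64(0.027))
tray rim+ ((array([478.8,  -8.7]), array([158.7,  54. ]), -2.4, 756), np.float64(0.0462))
tray all ((array([516., -10.]), array([158.6, 132.1]), -1.8, 20422), np.float64(0.0272))
t 11.2 tcp [ 0.5003 -0.0387  0.2829] tool shift [-0.02    0.016   0.2229]
ytool deg -4.07 zt [ 6.0e-04 -1.1e-03 -1.0e+00] F [-0.3 -1.7  0.4] open 0.0002 grip 0.0 J [-0.31  0.23  1.49 -0.    1.42 -0.24]
```

```bash
python3 -m creep '{"jaw":[255,255,255,255,255,255,255,255,255,255],"xyz":[[0,0,0],[-0.012,0.008,0.03],[-0.012,0.007,0.04],[0,0,0.045],[0,0,0.045],[0,0,0.035],[0,0,0.02],[0,0,0.01],[0,0,0.006],[0,0,0]],"twist":[-0.035,0,0,0,0,0,0,0,0,0]}'
python3 -m creep '{"jaw":[255,255,255,255,255,255,255,255,255,255],"xyz":[[0,0,0.006],[0,0,0.004],[0,0,0.003],[0,0,0],[0,0,0],[0,0,0],[0,0,0],[0,0,0],[0,0,0],[0,0,0]],"twist":[0,0,0,0,0,0,0,0,0,0]}'
python3 -c "
from h import *
to(.5145,-.075,.039)"
```

```text
time: 12.2
tcp_pos: [0.5152, -0.0604, 0.0517]
tool_rot: [0.719, 0.695, 0.0, 0.0]
ft_force: [-0.2, -0.2, 1.3]
opening: 0.0002
grip_force: 0.0
time: 13.2
tcp_pos: [0.5149, -0.0605, 0.0384]
tool_rot: [0.719, 0.695, 0.0, 0.0]
ft_force: [0.4, 0.1, -0.2]
opening: 0.0003
grip_force: 0.0
t 13.2 tcp [ 0.5149 -0.0605  0.0384] tool shift [-0.0145  0.0001 -0.0006]
ytool deg -1.95 zt [ 1.e-04 -0.e+00 -1.e+00] F [ 0.4  0.1 -0.2] open 0.0003 grip 0.0 J [-0.34  0.55  1.73  0.    0.86 -0.31]
```

```bash
python3 -m creep '{"jaw":[255,255,255,255,255,255,255,255,255,255],"xyz":[[-0.004,0,0],[-0.005,0,0],[-0.004,0,0],[-0.003,0,0],[-0.004,0,0],[-0.006,0,0],[-0.008,0,0],[-0.01,0,0],[-0.01,0.001,0],[-0.01,0.001,0]],"twist":[0,0,0,0,0,0,0,0,0,0]}'
python3 -c "
from h import *
to(.5145,-.315,.039)"
```

```text
time: 14.2
tcp_pos: [0.5147, -0.1256, 0.0384]
tool_rot: [0.719, 0.695, -0.0, -0.0]
ft_force: [0.1, 1.9, 0.8]
opening: -0.0002
grip_force: 1.2
t 14.2 tcp [ 0.5147 -0.1256  0.0384] tool shift [-0.1893  0.0063 -0.0006]
ytool deg -1.97 zt [-1.e-04  0.e+00 -1.e+00] F [0.1 1.9 0.8] open -0.0002 grip 1.2 J [-0.46  0.57  1.7  -0.    0.87 -0.43]
```

```bash
python3 -m creep '{"jaw":[255,255,255,255,255,255,255,255,255,255],"xyz":[[-0.01,0.001,0],[-0.012,0.001,0],[-0.014,0,0],[-0.015,0,0],[-0.015,0,0],[-0.015,0,0],[-0.015,0,0],[-0.014,0,0],[-0.012,0,0],[-0.01,0,0]],"twist":[0,0,-0.005,-0.005,-0.005,-0.005,-0.005,-0.005,-0.004,0]}'
python3 -m creep '{"jaw":[255,255,255,255,255,255,255,255,255,255],"xyz":[[-0.009,0,0],[-0.009,0,0],[-0.009,0,0],[-0.008,0,0],[-0.007,0,0],[-0.006,0,0],[-0.005,0,0],[-0.003,0,0],[-0.001,0,0],[0,0,0]],"twist":[0,0,0,0,0,0,0,0,0,0]}'
python3 -c "
from h import *
to(.5145,-.315,.039)"
```

```text
time: 15.2
tcp_pos: [0.514, -0.2576, 0.0383]
tool_rot: [0.707, 0.707, -0.0, -0.0]
ft_force: [-0.3, 0.6, -0.0]
opening: 0.0005
grip_force: 0.7
time: 16.2
tcp_pos: [0.5141, -0.3137, 0.0385]
tool_rot: [0.707, 0.707, -0.0, 0.0]
ft_force: [-0.4, -0.1, -0.1]
opening: -0.0
grip_force: 0.0
t 16.2 tcp [ 0.5141 -0.3137  0.0385] tool shift [-0.0013  0.0004 -0.0005]
ytool deg 0.0 zt [ 3.e-04 -5.e-04 -1.e+00] F [-0.4 -0.1 -0.1] open -0.0 grip 0.0 J [-0.74  0.7   1.46 -0.    0.98 -0.74]
```

```bash
python3 - <<'E'
from h import *
c=[]
for n,(u,v) in(('scene',(265,180)),('side',(305,200))):
    p,d=env.capture(n); np.savez(f'pics/{n}1.npz',p=p,d=d); c.append(cv2.resize(p[v-75:v+75,u-75:u+75,::-1],(400,400),interpolation=2))
p,d=env.capture('wrist');i=env.camera_info('wrist');np.savez('pics/w3.npz',p=p,d=d,view=i['view'],K=i['camera_matrix'])
cv2.imwrite('pics/c1.png',cv2.convertScaleAbs(np.hstack(c),alpha=1.4))
E
```

```text
(no output)
```

View pics/c1.png

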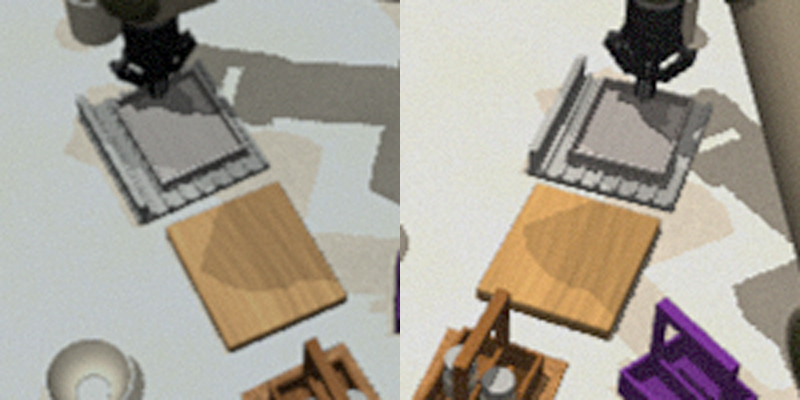

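The tray lies flat and wholly on the rack (left crop, about (190,130)), with the fingers inside it. Next I measure its centre and push it to the rail.

```bash
python3 - <<'E'
from m2 import *
for n in('scene','side'):
    z=np.load(f'pics/{n}1.npz');P=cloud(n,z['p'],z['d']);Q=P[z['d']>0]
    for b in((.42,.6,-.36,-.14),):
        print(n,'rim',fit(Q,.034,.047,b,3));
        q=Q[(Q[:,2]>.034)&(Q[:,2]<.047)&(Q[:,0]>b[0])&(Q[:,0]<b[1])&(Q[:,1]>b[2])&(Q[:,1]<b[3])]
        print(np.percentile(q[:,:2],[2,98],axis=0), rect(q))
    print(n,'rackedge',fit(Q,.012,.024,(.4,.65,-.4,-.13),9))
    hsv=cv2.cvtColor(z['p'],cv2.COLOR_RGB2HSV)[z['d']>0];B=(hsv[:,1]>70)&(hsv[:,0]<25)
    print(n,'board',fit(Q[B],.015,.029,(.4,.65,-.13,.1),9))
E
```

```text
Traceback (most recent call last):
  File "m2.py", line 8, in fit
    b=1+np.argmax(s[1:,4]);i,j=np.nonzero(l==b)
        ~~~~~~~~~^^^^^^^^^
ValueError: attempt to get argmax of an empty sequence
```

```bash
python3 - <<'E'
from m2 import *
for n in('scene','side'):
    z=np.load(f'pics/{n}1.npz');P=cloud(n,z['p'],z['d']);Q=P[z['d']>0]
    b=(.42,.6,-.36,-.14)
    q=Q[(Q[:,2]>.034)&(Q[:,2]<.047)&(Q[:,0]>b[0])&(Q[:,0]<b[1])&(Q[:,1]>b[2])&(Q[:,1]<b[3])]
    print(n,np.percentile(q[:,:2],[1,99],axis=0), rect(q))
    q=Q[(Q[:,2]>.010)&(Q[:,2]<.03)&(Q[:,0]>b[0])&(Q[:,0]<b[1])&(Q[:,1]>-.4)&(Q[:,1]<-.13)]
    print('rack',np.percentile(q[:,:2],[.5,99.5],axis=0))
    hsv=cv2.cvtColor(z['p'],cv2.COLOR_RGB2HSV)[z['d']>0];B=(hsv[:,1]>70)&(hsv[:,0]<25)
    print(n,'board',fit(Q[B],.015,.029,(.4,.65,-.13,.1),9))
E
```

```text
scene [[ 0.45113402 -0.32955295]
 [ 0.58212682 -0.16805368]] (array([ 516.8, -249.8]), array([165.4, 132.5]), -0.5, 231)
rack [[ 0.43078305 -0.35429833]
 [ 0.5990241  -0.14396753]]
scene board ((array([525.8, -13.9]), array([197.2, 168.6]), -2.6, 32444), np.float64(0.0232))
side [[ 0.45338753 -0.33084527]
 [ 0.58318695 -0.16351104]] (array([ 518.9, -246.6]), array([131.3, 170.4]), 0.0, 259)
rack [[ 0.43131062 -0.34926786]
 [ 0.59938195 -0.14045003]]
side board ((array([525.1, -12.3]), array([204.3, 167. ]), -2.8, 31861), np.float64(0.0237))
```

```bash
python3 -m creep '{"jaw":[255,255,255,255,255,255,255,255,255,255],"xyz":[[0.01,0,0],[0.02,0,0],[0.02,0,0.001],[0.01,0,0.001],[0.0045,0.005,0.001],[0,0.012,0],[0,0.012,0],[0,0.008,0],[0,0.004,0],[0,0,0]],"twist":[0,0,0,0,0,0,0,0,0,0]}'
python3 -m creep '{"jaw":[255,255,255,255,255,255,255,255,255,255],"xyz":[[0,0.003,0],[0,0.003,0],[0,0.003,0],[0,0.003,0],[0,0.003,0],[0,0.003,0],[0,0.003,0],[0,0.003,0],[0,0.001,0],[0,0,0]],"twist":[0,0,0,0,0,0,0,0,0,0]}'
```

```text
time: 17.35
tcp_pos: [0.5553, -0.2492, 0.0352]
tool_rot: [0.707, 0.707, -0.0, 0.0]
ft_force: [-0.3, -0.5, -1.3]
opening: -0.0001
grip_force: 0.0
time: 18.35
tcp_pos: [0.5803, -0.249, 0.0354]
tool_rot: [0.707, 0.707, 0.0, 0.0]
ft_force: [-1.0, -0.1, 0.3]
opening: 0.0
grip_force: 0.4
```

```bash
python3 -m creep '{"jaw":[255,255,255,255,255,255,255,255,255,255],"xyz":[[0,0.001,0],[0,0.001,0],[0,0.001,0],[0,0.001,0],[0,0.001,0],[0,0.001,0],[0,0.001,0],[0,0.0005,0],[0,0,0],[0,0,0]],"twist":[0,0,0,0,0,0,0,0,0,0]}'
```

```text
time: 19.35
tcp_pos: [0.5877, -0.249, 0.0354]
tool_rot: [0.707, 0.707, 0.0, 0.0]
ft_force: [-1.6, -0.7, 1.1]
opening: 0.0002
grip_force: 0.8
```

```bash
python3 -m creep '{"jaw":[255,255,255,255,255,255,255,255,255,255],"xyz":[[0,0.0004,0],[0,0.0004,0],[0,0.0004,0],[0,0.0004,0],[0,0.0004,0],[0,0,0],[0,0,0],[0,0,0],[0,0,0],[0,0,0]],"twist":[0,0,0,0,0,0,0,0,0,0]}'
```

```text
time: 20.35
tcp_pos: [0.5896, -0.2491, 0.0354]
tool_rot: [0.707, 0.707, 0.0, 0.0]
ft_force: [-1.7, -0.4, 0.3]
opening: -0.0
grip_force: 0.8
```

```bash
python3 -m creep '{"jaw":[255,255,255,255,255,255,255,255,255,255],"xyz":[[0,0.0004,0],[0,0.0004,0],[0,0.0004,0],[0,0.0003,0],[0,0,0],[0,0,0],[0,0,0],[0,0,0],[0,0,0],[0,0,0]],"twist":[0,0,0,0,0,0,0,0,0,0]}'
```

```text
time: 21.35
tcp_pos: [0.5911, -0.249, 0.0354]
tool_rot: [0.707, 0.707, 0.0, 0.0]
ft_force: [-2.6, 0.4, -0.6]
opening: 0.0
grip_force: 1.0
```

```bash
python3 -m creep '{"jaw":[255,255,255,255,255,255,255,255,255,255],"xyz":[[0,0.0004,0],[0,0.0004,0],[0,0.0003,0],[0,0.0003,0],[0,0,0],[0,0,0],[0,0,0],[0,0,0],[0,0,0],[0,0,0]],"twist":[0,0,0,0,0,0,0,0,0,0]}'
```

```text
time: 22.35
tcp_pos: [0.5925, -0.249, 0.0354]
tool_rot: [0.707, 0.707, 0.0, 0.0]
ft_force: [-3.3, -0.3, 1.1]
opening: 0.0
grip_force: 1.0
```

```bash
python3 -m creep '{"jaw":[255,255,255,255,255,255,255,255,255,255],"xyz":[[0,0.0004,0],[0,0.0004,0],[0,0.0003,0],[0,0.0003,0],[0,0,0],[0,0,0],[0,0,0],[0,0,0],[0,0,0],[0,0,0]],"twist":[0,0,0,0,0,0,0,0,0,0]}'
```

```text
time: 23.35
tcp_pos: [0.5938, -0.249, 0.0354]
tool_rot: [0.707, 0.707, -0.0, -0.0]
ft_force: [-4.6, 0.0, 1.8]
opening: -0.0003
grip_force: 2.6
```

```bash
python3 - <<'E'
from h import *
p,d=env.capture('wrist');i=env.camera_info('wrist');np.savez('pics/w4.npz',p=p,d=d,view=i['view'],K=i['camera_matrix'])
c=[]
for n,(u,v) in(('scene',(255,158)),('side',(310,178))):
    p,d=env.capture(n); np.savez(f'pics/{n}2.npz',p=p,d=d); c.append(cv2.resize(p[v-45:v+45,u-45:u+45,::-1],(400,400),interpolation=2))
cv2.imwrite('pics/c2.png',cv2.convertScaleAbs(np.hstack(c),alpha=1.4))
E
```

```text
(no output)
```

View pics/c2.png

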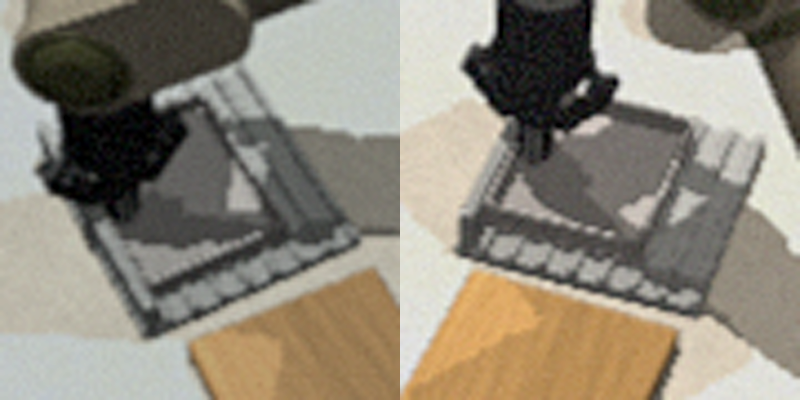

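The tray's far wall is at the rail: (155,285) in the left crop and (480,215) in the right. The force is rising softly, so I keep loading towards 10 N.

```bash
python3 -m creep '{"jaw":[255,255,255,255,255,255,255,255,255,255],"xyz":[[0,0.0005,0],[0,0.0005,0],[0,0.0005,0],[0,0.0005,0],[0,0.0005,0],[0,0,0],[0,0,0],[0,0,0],[0,0,0],[0,0,0]],"twist":[0,0,0,0,0,0,0,0,0,0]}'
```

```text
time: 24.5
tcp_pos: [0.5941, -0.249, 0.0353]
tool_rot: [0.707, 0.707, -0.002, -0.003]
ft_force: [-18.9, 0.7, 9.4]
opening: 0.0002
grip_force: 9.5
```

```bash
python3 -m creep '{"jaw":[255,255,255,255,255,255,255,255,255,255],"xyz":[[0,-0.0008,0],[0,-0.0006,0],[0,0,0],[0,0,0],[0,0,0],[0,0,0],[0,0,0],[0,0,0],[0,0,0],[0,0,0]],"twist":[0,0,0,0,0,0,0,0,0,0]}'
```

```text
time: 25.5
tcp_pos: [0.5939, -0.249, 0.0353]
tool_rot: [0.707, 0.707, -0.001, -0.001]
ft_force: [-11.0, -0.7, 4.8]
opening: 0.0001
grip_force: 5.6
```

```bash
python3 -m creep '{"jaw":[255,255,255,255,255,255,255,255,255,255],"xyz":[[0,0,0],[0,-0.001,0],[0,-0.002,0],[0,-0.006,0],[0,-0.012,0],[0,-0.01,0],[0,0,-0.02],[0,0,-0.04],[0,0,-0.05],[0,0,-0.05]],"twist":[0,0,0,0,0,0,0,0,0,0]}'
python3 -m creep '{"jaw":[200,100,0,0,0,0,0,0,0,0],"xyz":[[0.02,0,-0.04],[0.04,0,-0.03],[0.045,0,-0.02],[0.045,0,0],[0.045,0,0],[0.045,0,0],[0.045,0,0],[0.04,0,0],[0.03,0,0],[0.015,0,0]],"twist":[0,0,0,0,0,0,0,0,0,0]}'
python3 w.py w5; python3 - <<'E'
from h import *
for n in('scene','side'):
    p,d=env.capture(n); np.savez(f'pics/{n}3.npz',p=p,d=d)
E
python3 m3.py w5 2>/dev/null
```

```text
time: 26.5
tcp_pos: [0.5637, -0.2488, 0.1971]
tool_rot: [0.707, 0.707, 0.0, 0.0]
ft_force: [0.7, -0.6, 0.8]
opening: -0.0003
grip_force: 0.0
time: 27.5
tcp_pos: [0.5636, 0.1233, 0.2854]
tool_rot: [0.706, 0.708, 0.001, 0.0]
ft_force: [0.2, 0.0, -0.4]
opening: 0.0851
grip_force: 0.0
t 27.5 tcp [0.5636 0.1233 0.2854] tool shift [-0.1332 -0.0461  0.1393]
ytool deg 0.14 zt [ 8.e-04  6.e-04 -1.e+00] F [ 0.2  0.  -0.4] open 0.0851 grip 0.0 J [0.01 0.4  1.25 0.   1.49 0.01]
mat ((array([552.5, 221. ]), array([168., 149.]), 0.0, 9554), np.float64(0.0055))
board ((array([524. , -14.6]), array([200.7, 169. ]), -2.6, 25301), np.float64(0.023))
tray attempt to get argmax of an empty sequence
bar attempt to get argmax of an empty sequence
caddybox attempt to get argmax of an empty sequence
rack ((array([ 550.5, -153.5]), array([ 19., 125.]), 0.0, 2310), np.float64(0.0137))
rail attempt to get argmax of an empty sequence
```

View pics/w5.png

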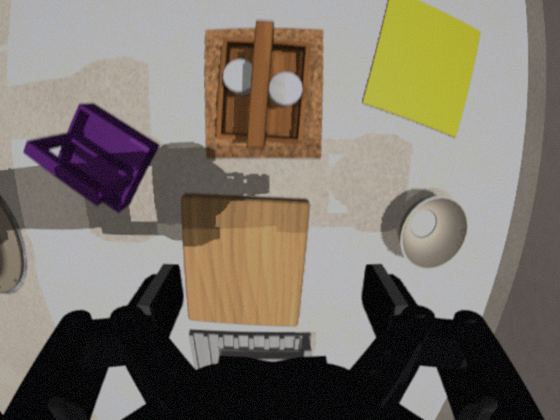

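The caddy stands on the cork mat with its bar at (262,85), both jars upright. The board (245,262) is clear and unmoved. Next: the tray seating and the bar pose.

```bash
python3 - <<'E'
from m2 import *
for n in('scene','side'):
    z=np.load(f'pics/{n}3.npz');P=cloud(n,z['p'],z['d']);Q=P[z['d']>0]
    q=Q[(Q[:,2]>.0345)&(Q[:,2]<.0445)&(Q[:,0]>.42)&(Q[:,0]<.605)&(Q[:,1]>-.37)&(Q[:,1]<-.14)]
    print(n,'tray',np.percentile(q[:,:2],[1,99],axis=0).round(4).tolist(), rect(q))
    e=q[q[:,0]<.493]; print('near rim line',np.degrees(np.arctan2(*cv2.fitLine(e[:,:2].astype(np.float32),2,0,.001,.001).ravel()[:2])))
z=np.load('pics/w5.npz');P=cloud('wrist',z['p'],z['d'],{'camera_matrix':z['K'],'view':z['view']});Q=P[z['d']>0]
print('bar',fit(Q,.12,.145,(.5,.6,.14,.3),5))
q=Q[(Q[:,2]>.12)&(Q[:,2]<.145)&(Q[:,0]>.51)&(Q[:,0]<.6)&(Q[:,1]>.14)&(Q[:,1]<.3)]
print(cv2.fitLine(q[:,:2].astype(np.float32),2,0,.001,.001).ravel())
to(.5525,.2205,.1135)
E
```

```text
scene tray [[0.4832, -0.33], [0.6034, -0.1672]] (array([ 543.7, -249.3]), array([165.6, 120.9]), -0.3, 165)
near rim line 0.24705225
side tray [[0.4854, -0.3306], [0.6012, -0.1631]] (array([ 541.7, -246.5]), array([116.7, 173. ]), 2.2, 153)
near rim line 179.34473
bar ((array([553. , 220.5]), array([117.8,  17. ]), -4.1, 1931), np.float64(0.1328))
[0.07197489 0.9974064  0.553533   0.22031057]
t 27.65 tcp [0.564  0.1207 0.2853] tool shift [ 0.0998 -0.0115  0.1718]
ytool deg 0.05 zt [ 3.e-04 -2.e-04 -1.e+00] F [-0.2  0.6 -0.6] open 0.0853 grip 0.0 J [ 0.01  0.4   1.25 -0.    1.49  0.01]
```

```bash
python3 -m creep '{"jaw":[0,0,0,0,0,0,0,0,0,0],"xyz":[[0,0,0],[0.025,-0.005,0.02],[0.035,-0.006,0.03],[0.025,-0.005,0.03],[0.0137,-0.002,0.03],[0,0,0.03],[0,0,0.02],[0,0,0.01],[0,0,0.0015],[0,0,0]],"twist":[0.072,0,0,0,0,0,0,0,0,0]}'
python3 -m creep '{"jaw":[80,160,220,255,255,255,255,255,255,255],"xyz":[[0,0,0],[0,0,0],[0,0,0],[0,0,0],[0,0,0],[0,0,0],[0,0,0],[0,0,0],[0,0,0],[0,0,0]],"twist":[0,0,0,0,0,0,0,0,0,0]}' 50
python3 -c "
from h import *
to(.5525,.221,.1135)"
```

```text
time: 28.65
tcp_pos: [0.5538, 0.22, 0.1147]
tool_rot: [0.732, 0.681, 0.001, 0.0]
ft_force: [0.2, 1.1, 0.5]
opening: 0.0855
grip_force: 0.0
time: 29.65
tcp_pos: [0.5529, 0.2208, 0.1141]
tool_rot: [0.732, 0.681, -0.0, -0.0]
ft_force: [-4.8, -0.6, 5.6]
opening: 0.0155
grip_force: 49.7
t 29.65 tcp [0.5529 0.2208 0.1141] tool shift [ 0.0002 -0.0004  0.0006]
ytool deg -4.12 zt [-4.e-04  0.e+00 -1.e+00] F [-4.8 -0.6  5.6] open 0.0155 grip 49.7 J [0.18 0.58 1.43 0.   1.13 0.26]
```

```bash
python3 -m creep '{"jaw":[255,255,255,255,255,255,255,255,255,255],"xyz":[[0,0,-0.003],[0,0,-0.006],[0,0,-0.009],[0,0,-0.011],[0,0,-0.012],[0,0,-0.011],[0,0,-0.01],[0,0,-0.006],[0,0,-0.003],[0,0,0]],"twist":[0,0,0,0,0,-0.006,-0.006,-0.006,-0.006,0]}'
python3 -c "
from h import *
to(.524,-.0145,.1321)"
```

```text
time: 30.65
tcp_pos: [0.5531, 0.2207, 0.1851]
tool_rot: [0.724, 0.69, 0.0, 0.0]
ft_force: [0.3, 0.8, -7.1]
opening: 0.0151
grip_force: 48.9
t 30.65 tcp [0.5531 0.2207 0.1851] tool shift [-0.2363 -0.0179  0.053 ]
ytool deg -2.73 zt [ 3.e-04  1.e-04 -1.e+00] F [ 0.3  0.8 -7.1] open 0.0151 grip 48.9 J [ 0.18  0.51  1.35 -0.    1.28  0.23]
```

```bash
python3 -m creep '{"jaw":[255,255,255,255,255,255,255,255,255,255],"xyz":[[-0.01,-0.001,0],[-0.02,-0.002,0],[-0.03,-0.002,0],[-0.036,-0.003,0],[-0.04,-0.003,0],[-0.036,-0.003,0],[-0.03,-0.002,0],[-0.02,-0.001,0],[-0.01,-0.0005,0],[-0.0043,-0.0004,0]],"twist":[0,0,0,0,0,0,0,0,0,0]}'
python3 -m creep '{"jaw":[255,255,255,255,255,255,255,255,255,255],"xyz":[[0,0,0.005],[0,0,0.01],[0,0,0.01],[0,0,0.01],[0,0,0.007],[0,0,0.004],[0,0,0.002],[0,0,0.001],[0,0,0],[0,0,0]],"twist":[0,0,0,0,0,0,0,0,0,0]}'
python3 w.py w6; python3 m3.py w6 2>/dev/null; python3 -c "
from h import *
to(.524,-.0145,.1321)"
```

```text
time: 31.65
tcp_pos: [0.5236, -0.0153, 0.1847]
tool_rot: [0.724, 0.689, -0.0, -0.0]
ft_force: [1.5, 0.5, -6.9]
opening: 0.015
grip_force: 49.2
time: 32.65
tcp_pos: [0.524, -0.0145, 0.1362]
tool_rot: [0.724, 0.69, 0.0, 0.0]
ft_force: [-0.4, -0.1, -6.4]
opening: 0.0153
grip_force: 49.2
t 32.65 tcp [ 0.524  -0.0145  0.1362] tool shift [ 0.0042 -0.0063 -0.0098]
ytool deg -2.76 zt [ 6.e-04 -1.e-04 -1.e+00] F [-0.4 -0.1 -6.4] open 0.0153 grip 49.2 J [-0.25  0.42  1.64  0.    1.09 -0.2 ]
mat ((array([552. , 145.5]), array([ 23.2, 148.3]), -0.8, 3151), np.float64(0.0048))
board ((array([523.8, -13.1]), array([195.6, 170.8]), -2.8, 12613), np.float64(0.0229))
tray attempt to get argmax of an empty sequence
bar ((array([528.2,   0.9]), array([86.7, 22.4]), -2.5, 1466), np.float64(0.155))
caddybox attempt to get argmax of an empty sequence
rack attempt to get argmax of an empty sequence
rail attempt to get argmax of an empty sequence
line deg from y axis -3.5659366 0.5250718 -0.0017830872
t 32.7 tcp [ 0.524  -0.0145  0.1362] tool shift [ 0.     -0.      0.0041]
ytool deg -2.75 zt [ 6.e-04 -1.e-04 -1.e+00] F [ 0.4 -0.2 -7.1] open 0.0148 grip 49.2 J [-0.25  0.42  1.64  0.    1.09 -0.2 ]
```

Placement agrees with the board. Lowering gently.

```bash
python3 -m creep '{"jaw":[255,255,255,255,255,255,255,255,255,255],"xyz":[[0,0,0.001],[0,0,0.001],[0,0,0.0007],[0,0,0.0005],[0,0,0.0004],[0,0,0.0003],[0,0,0.0002],[0,0,0],[0,0,0],[0,0,0]],"twist":[0,0,0,0,0,0,0,0,0,0]}'
```

```text
time: 33.7
tcp_pos: [0.5239, -0.0145, 0.1321]
tool_rot: [0.724, 0.69, 0.0, 0.0]
ft_force: [-3.3, -0.4, 0.3]
opening: 0.0154
grip_force: 50.3
```

```bash
python3 -m creep '{"jaw":[255,240,220,200,170,120,60,0,0,0],"xyz":[[0,0,0],[0,0,0],[0,0,0],[0,0,0],[0,0,0],[0,0,0],[0,0,0],[0,0,0],[0,0,-0.015],[0,0,-0.03]],"twist":[0,0,0,0,0,0,0,0,0,0]}' 20
python3 -m creep '{"jaw":[0,0,0,0,0,0,0,0,0,0],"xyz":[[0,0,-0.04],[0,0,-0.04],[-0.01,0,-0.03],[-0.01,0,-0.02],[-0.01,0,0],[-0.01,0,0],[0,0,0],[0,0,0],[0,0,0],[0,0,0]],"twist":[0,0,0,0,0,0,0,0,0,0]}'
python3 w.py w7; python3 m3.py w7 2>/dev/null
```

```text
time: 34.7
tcp_pos: [0.5229, -0.0143, 0.1756]
tool_rot: [0.724, 0.69, -0.001, -0.002]
ft_force: [-0.9, 0.6, -0.1]
opening: 0.0855
grip_force: 0.0
time: 35.7
tcp_pos: [0.5219, -0.0541, 0.3065]
tool_rot: [0.724, 0.69, -0.0, -0.0]
ft_force: [0.6, 0.2, 0.1]
opening: 0.0855
grip_force: 0.0
t 35.7 tcp [ 0.5219 -0.0541  0.3065] tool shift [ 0.0438 -0.0059  0.1605]
ytool deg -2.72 zt [-5.e-04  2.e-04 -1.e+00] F [0.6 0.2 0.1] open 0.0855 grip 0.0 J [-0.33  0.27  1.38  0.    1.49 -0.28]
mat ((array([552., 156.]), array([ 42., 148.]), 0.0, 5808), np.float64(0.0048))
board ((array([523.4, -15.3]), array([198.4, 170.4]), -2.7, 17958), np.float64(0.0228))
tray attempt to get argmax of an empty sequence
bar ((array([524.2, -14.9]), array([116.5,  16.8]), -2.5, 1852), np.float64(0.1508))
caddybox attempt to get argmax of an empty sequence
rack ((array([ 521.5, -249.7]), array([213.2, 177.7]), -1.9, 31015), np.float64(0.022))
rail ((array([ 613.5, -240. ]), array([188.,  21.]), 0.0, 2897), np.float64(0.0479))
line deg from y axis -2.5397143 0.52479434 -0.009356573
line deg from y axis -0.48487264 0.6175048 -0.22802928
```

View pics/w7.png

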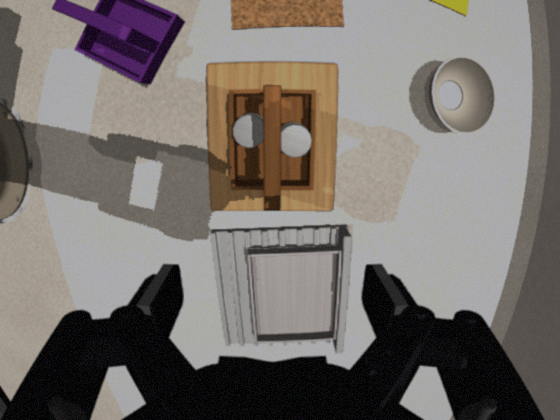

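The caddy is centred and square on the board at (271,137), with both jars upright. The tray is flush on the rail at (298,292), the bowl is unmoved, and nothing is being touched. I'm handing in.

```bash
python3 -c "
from bench import env
print(env.sign_off())"
```

```text
the job is handed in; nothing more can be done
None
```

I handed the job in at about 36 s: the caddy, jars upright, is back centred and square on the board, and the tray is flush against the rack's rail; the press overshot briefly to about 19 N before I eased it to 11 N.

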